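# Prick the breakfast egg and ease the sprung cup back up

## Task

Take the brown egg from the rack and prick it: stand it upright, just as it stands in the rack, in the yellow sprung cup of the egg pricker and push the cup all the way down with it. Then let the cup come back up slowly, all the way, without ever letting it snap back, and leave the egg standing in the cup. Leave the white egg in its place.

Things in the scene. Friction and masses are not known exactly. Their poses are not given: they have to be found in the camera images.
- egg_brown: Brown egg to prick, rigid, 44 mm across, 58 mm tall, 62 g. Starts upright, blunt end down, in a ring of a wooden rack (board 75 x 270 x 14 mm; three rings 39 mm across, 90 mm apart, rims 28 mm above the counter; an egg sinks 7 to 8 mm into a ring). Origin: its blunt lower end; z points up to the pointed end; widest 22 mm above the origin.
- egg_white: White egg, same size, upright in the ring next to the brown one (90 mm along the rack); to be left alone. Origin and axes as for the brown egg.
- cup_rim (a point): Centre of the rim of the pricker's yellow sprung cup; moves with it. Fixed blue round base 92 mm across, 22 mm high, the cup above its middle: a ring 39 mm across outside, 33 inside, rim 62 mm above the counter when up, 47 when fully down. A seated egg's lower end is 7 to 8 mm below the rim. The needle inside is not felt.
- pricker_cup (a joint): How far the yellow cup is pushed straight down: 0 m fully up, 0.015 m fully down at its stop. Its spring pushes up with 2 N at the top, 7 N at the bottom, and carries an egg without sinking. Let go when down, it snaps up at once: keep the egg in hand, or held down from above, until the cup is up.

How it is judged:
By the outcome, as a careful person would: the job done as asked, in the order asked, and still so for the second after the job is handed in, with the robot touching nothing.
It also fails if it takes over 45 s, if anything falls off the work surface, if the arm or the gripper's body presses on something with over 40 N, if the wrist force passes 120 N, or if a joint passes its speed limit or range.

## Robot

A 6-joint arm with a two-finger parallel gripper is mounted at the origin on the work surface. World frame = base frame: x ahead of the robot, y to its left, z up, the work surface at z = 0. Lengths are in m, angles in rad, forces in N, time in s.
With the tool pointing down it reaches from about 0.4 to 0.925 m from the base axis. Payload 3.4 kg.
Tool frame: the origin (TCP) lies at the very end of the fingers, on their centre line; the grasp point (between the pads) lies 19 mm behind it; z points along the fingers, y is the line along which they close (so a half turn about z gives the same grasp; the last joint's range is limited). The gripper opens to 85 mm and grips with 20 to 120 N. Pads are 22 mm wide; open, the fingers measure 114 mm over their backs; the gripper's body (76 mm by 85 mm) begins 54 mm behind the grasp point. The pads swing forward as they close: fully open they stand 13 mm farther back than shut.
Start: joints at [1.048, 0.307, 1.506, -0, 1.328, -0.073], TCP at [0.25, 0.518, 0.231] pointing down, gripper open.
Joint ranges: [-3.12, 3.12], [-1.05, 2.28], [0.14, 2.33], [-1.42, 4.57], [0.1, 2.73], [-2.68, 2.68]. Speed limits (rad/s): [2.57, 2.57, 3.14, 3.14, 3.14, 3.14].

## Interface

Orientations are given as a unit quaternion [x, y, z, w].
In Python, from cell import robot, viewer, job gives the robot as it stands (robot), with the cameras (viewer) and the job (job).
- The arm moves only by the shell command python3 jog.py, which reads ROWS from standard input. ROWS is 1 to 20 rows, parted by a bar, with the numbers parted by commas; each row has 7 numbers: dx, dy, dz in m, then a rotation vector rx, ry, rz in rad, then the opening from 0.0 (shut) to 1.0 (fully open); each row is the pose to reach, as a shift and turn from the pose commanded when the command began, along the tool's axes at that moment; what a row does not reach only later rows make up. A row lasts 1/8 s, in which the tool goes at most 0.0625 m and 0.188 rad, less where a joint would pass 70% of its speed; a pose out of reach is approached as far as the arm can. The fingers move at their own pace and stop on an object; the grip force is fixed at half the most. Time passes only in rows, so rows that do not move let the fingers close. It prints the time, the measured TCP pose, the force, the opening and the grip force at its end. Input that does not fit is refused with a message, and nothing moves.
- robot.read_state(): the state, without advancing time (a new reading comes with each control period).
- viewer.get_image(name): name is "side" or "top"; returns the picture (420x560x3 uint8, red, green, blue); there is no depth.
- viewer.get_calibration(name): a dict with "camera_matrix" (3x3 intrinsics, pixels), "k1" (the pictures are not rectified: a ray, as slopes to the right and down, at radius r is drawn at 1 + k1 r^2 times it, then the intrinsics apply), "R" (3x3) and "t" (3): a world point X has camera coordinates R X + t. Camera axes: x right, y down, z forward; pixel columns grow to the right and rows downward; lengths in m; the calibration is good to about 2 mm. A picture is of the moment at which its call begins. get_calibration takes no time and is no camera call.
- job.job_done(): hands the job in; it is judged then, once.
The state is a dict: "time": time; "qpos": joint angles; "joint_velocities": joint speeds; "joint_efforts": joint torques, N m; "ee_pos": TCP position; "eef_rot": TCP orientation; "ft_force": force on the tool from outside, world axes, zero at the start; "ft_torque": the same for the moment, N m; "gripper_width": opening from 0.0 (shut) to 1.0 (fully open); "finger_force": force on a finger pad.
Only numpy, scipy, OpenCV 4.12 (cv2) and the standard library are available. Lean on these libraries where they do the work, as an engineer would, in place of code of your own. Each camera call takes 0.05 s, during which the arm holds its last target. There are 200 camera calls.

## Working session

There is one attempt and no reset: what is moved stays moved. The work goes in short steps, Python scripts to look and compute and a shell command to move; the robot and the scene stay as the last step left them, time stands still between calls to the robot, and variables do not carry over. Pictures are saved under pics/ and viewed, at most 10 in all, crops included, and the job is handed in when it is done.

```bash
mkdir -p pics; ls
cat > h.py <<'E'
import numpy as np, cv2
from cell import robot, viewer, job
def snap(n,f):
    im=viewer.get_image(n); cv2.imwrite('pics/'+f,im[:,:,::-1]); return im
def ray(n,u,v):
    c=viewer.get_calibration(n);K=np.array(c['camera_matrix']);R=np.array(c['R']);t=np.array(c['t'])
    d=np.linalg.inv(K)@[u,v,1];s=d[:2].copy()
    for _ in range(30): s=d[:2]/(1+c['k1']*(s@s))
    return -R.T@t, R.T@np.array([s[0],s[1],1])
def atz(n,u,v,z):
    o,d=ray(n,u,v); return o+d*(z-o[2])/d[2]
def proj(n,X):
    c=viewer.get_calibration(n);K=np.array(c['camera_matrix'])
    p=np.array(c['R'])@X+c['t'];s=p[:2]/p[2];s=s*(1+c['k1']*(s@s));return (K@[s[0],s[1],1])[:2]
def tri(a,b):
    (o1,d1),(o2,d2)=ray(*a),ray(*b)
    s=np.linalg.lstsq(np.c_[d1,-d2],o2-o1,rcond=None)[0]
    p,q=o1+s[0]*d1,o2+s[1]*d2; return (p+q)/2,np.linalg.norm(p-q)
E
python3 - <<'E'
from h import *
snap('top','t1.png');snap('side','s1.png')
for n in('top','side'):
    print(ray(n,280,210))
s=robot.read_state();print(s['time'],s['ee_pos'],s['eef_rot'],s['ft_force'])
E
```

```text
cell.py
jog.py
pics
(array([0.45882614, 0.03955178, 1.01922291]), array([ 0.06554209, -0.00421999, -0.99786125]))
(array([ 0.12963683, -0.3387607 ,  0.58855907]), array([ 0.52235573,  0.49105114, -0.69726426]))
0.1 [0.24917354 0.51749064 0.2304559 ] [ 2.22522209e-01  9.74927162e-01 -9.03100732e-04 -2.82533655e-04] [ 0.21807807 -0.83475113  0.30947201]
```

View pics/t1.png

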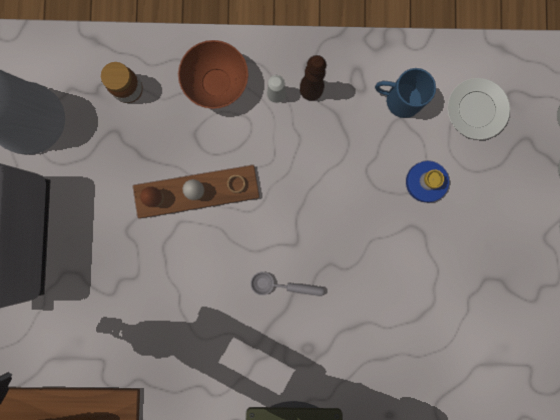

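View pics/s1.png

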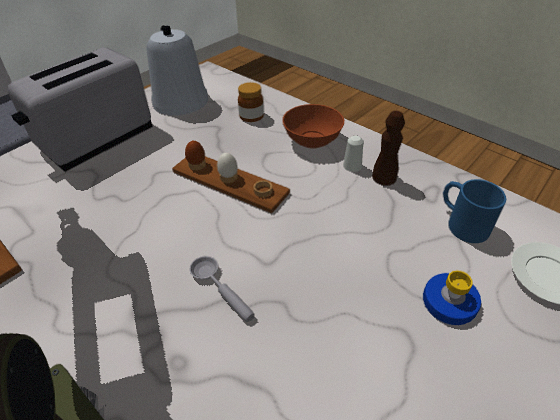

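The top view shows the brown egg at about (150,196), the white egg at (193,189), the empty ring at (236,184) and the yellow cup at (434,180). In the side view the brown egg is at (195,152) and the cup at (459,283). Next I'll segment these and triangulate.

Run:
```python
from h import *
T=cv2.imread('pics/t1.png');S=cv2.imread('pics/s1.png')
def seg(im,box,cond):
    x0,y0,x1,y1=box;h=cv2.cvtColor(im[y0:y1,x0:x1],cv2.COLOR_BGR2HSV).astype(int)
    m=cond(h[...,0],h[...,1],h[...,2]).astype(np.uint8)
    n,l,st,c=cv2.connectedComponentsWithStats(m);i=1+np.argmax(st[1:,4]);cs=cv2.findContours((l==i).astype(np.uint8),0,2)[0][0]
    (cx,cy),r=cv2.minEnclosingCircle(cs)
    print(st[i],c[i]+[x0,y0],'circ',cx+x0,cy+y0,r)
yel=lambda h,s,v:(h>18)&(h<35)&(s>150)&(v>70)
blu=lambda h,s,v:(h>105)&(h<130)&(s>180)
brn=lambda h,s,v:(h<9)&(s>130)
print('yel');seg(T,(415,160,455,205),yel);seg(S,(435,260,485,310),yel)
print('blu');seg(T,(400,155,455,210),blu);seg(S,(415,265,490,330),blu)
print('brn');seg(T,(135,180,170,215),brn);seg(S,(180,130,212,175),brn)
cv2.imwrite('pics/c1.png',np.vstack([np.hstack([cv2.resize(a,(390,290),interpolation=cv2.INTER_CUBIC) for a in p]) for p in [(T[165:223,125:203],T[150:208,396:474]),(S[130:188,170:248],S[255:313,420:498])]]))
for w in [(150,196,.0425),(193,190,.0425),(236,184,.028),(435,180,.062),(428,182,.02)]: print(atz('top',*w))
print(tri(('top',150,196),('side',195,153)))
```

```text
yel
[ 10  11  19  17 242] [433.79752066 178.9338843 ] circ 433.88888931274414 178.5 9.233860969543457
[ 11  11  26  24 484] [458.60123967 282.21694215] circ 458.30645179748535 282.2096767425537 13.093158721923828
blu
[37 12  1  1  1] [437. 167.] circ 437.0 167.0 9.999999747378752e-05
[   8    8   58   52 1595] [449.78557994 302.62821317] circ 451.730770111084 298.11538314819336 29.34829330444336
brn
[10 19  6  7 14] [147.85714286 202.        ] circ 148.0 202.0 3.0000998973846436
[15 23  8  6 16] [198.625  154.8125] circ 198.65151596069336 154.56060600280762 3.6943976879119873
[0.54794865 0.31180581 0.0425    ]
[0.5623887  0.22120488 0.0425    ]
[0.57863886 0.13150676 0.028     ]
[ 0.59041025 -0.2884344   0.062     ]
[ 0.59150631 -0.28746848  0.02      ]
(array([0.54819366, 0.31119186, 0.04370629]), np.float64(0.0008974067679881917))
```

View pics/c1.png

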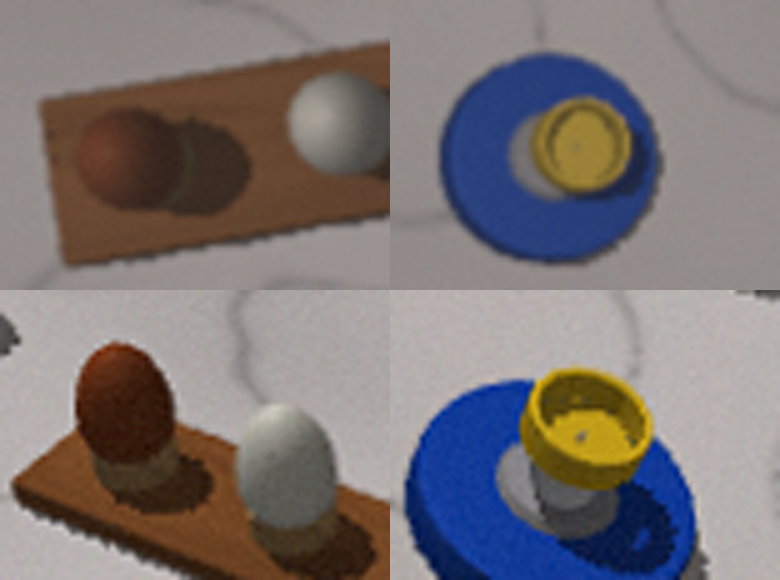

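The crops put the brown egg's silhouette centre at (150.7,196.6) in the top view and (195,152.6) in the side view. The cup rim centre is at (434.6,179) top and (460,279.5) side. Now I'll refine these and check clearance to the toaster.

```bash
cat >> h.py <<'E'
from scipy.spatial.transform import Rotation as Ro
def rows(*ws):
    s=robot.read_state();q=Ro.from_quat(s['eef_rot'])
    for w in ws: print(w, q.inv().apply(np.array(w)-s['ee_pos']).round(4))
E
python3 - <<'E'
from h import *
print('egg',tri(('top',150.3,196.2),('side',194.7,152.3)), atz('top',150.3,196.2,.046), 'white',atz('top',192.3,189.4,.046))
print('cup',tri(('top',434.3,178.7),('side',459.7,279.2)),atz('top',434.3,178.7,.062),atz('side',459.7,279.2,.062))
for p in [(63,166),(150,125)]: print('toaster base',atz('side',*p,0))
print(atz('top',48,180,.17),atz('top',43,300,.17))
rows((.45,.40,.23),(.548,.312,.12),(.548,.312,.022))
E
```

```text
egg (array([0.54726548, 0.30986343, 0.04680587]), np.float64(0.0003097118419835625)) [0.54721603 0.31018323 0.046     ] white [0.56326895 0.22207217 0.046     ]
cup (array([ 0.59294839, -0.28656281,  0.06305621]), np.float64(0.00012685275688541366)) [ 0.59313007 -0.28698175  0.062     ] [ 0.59382989 -0.28640874  0.062     ]
toaster base [0.34171431 0.56854361 0.        ]
toaster base [0.58383929 0.55423557 0.        ]
[0.562544   0.46422453 0.17      ] [0.34409733 0.4616146  0.17      ]
(0.45, 0.4, 0.23) [-0.2319 -0.0187  0.0005]
(0.548, 0.312, 0.12) [-0.3584 -0.0553  0.1105]
(0.548, 0.312, 0.022) [-0.3584 -0.0551  0.2085]
```

Run:
```python
from h import *
rows((.30,.45,.23),(.35,.41,.23),(.5475,.310,.12),(.5475,.310,.022))
s=robot.read_state();e=Ro.from_quat(s['eef_rot']).as_matrix();print(e.round(3))
d=np.array([.56327-.5472,.22207-.3101]);d/=np.linalg.norm(d);p=np.array([-d[1],d[0]]);y=e[:2,1];print(p,np.linalg.norm([.016,.088]),np.arctan2(p[1],p[0])-np.arctan2(y[1],y[0]))
```

```text
(0.3, 0.45, 0.23) [-0.0751 -0.0388  0.0005]
(0.35, 0.41, 0.23) [-0.1375 -0.0531  0.0005]
(0.5475, 0.31, 0.12) [-0.3588 -0.0573  0.1105]
(0.5475, 0.31, 0.022) [-0.3588 -0.0571  0.2085]
[[-0.901  0.434 -0.001]
 [ 0.434  0.901 -0.002]
 [ 0.    -0.002 -1.   ]]
[0.98374271 0.17958361] 0.08944271909999157 -0.9414315315250583
```

```bash
echo '-0.05,-0.03,0,0,0,0,1 | -0.1,-0.05,0,0,0,0.1,1 | -0.16,-0.054,0,0,0,0.28,1 | -0.22,-0.055,0.01,0,0,0.46,1 | -0.28,-0.056,0.03,0,0,0.64,1 | -0.33,-0.057,0.06,0,0,0.8,1 | -0.3588,-0.0573,0.1,0,0,0.94,1 | -0.3588,-0.0573,0.105,0,0,0.94,1 | -0.3588,-0.0573,0.105,0,0,0.94,1' | python3 jog.py
python3 - <<'E'
from h import *
snap('side','s2.png')
rows((.5475,.310,.022))
s=robot.read_state();print(s['time'],s['ee_pos'],s['ft_force'],Ro.from_quat(s['eef_rot']).as_matrix().round(3).tolist())
E
```

```text
time: 1.23
ee_pos: [0.5469, 0.3108, 0.1258]
eef_rot: [0.639, 0.769, -0.001, -0.001]
ft_force: [-0.2, 0.2, 0.5]
gripper_width: 1.004
finger_force: 0.0
(0.5475, 0.31, 0.022) [-0.0015 -0.      0.1049]
1.275 [0.547257   0.31140573 0.12692424] [ 0.48204698 -0.27903692  0.28765766] [[-0.183, 0.983, -0.0], [0.983, 0.183, 0.0], [0.0, -0.0, -1.0]]
```

View pics/s2.png

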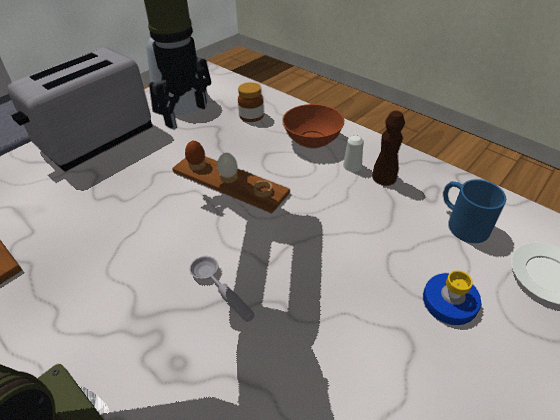

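The gripper hovers straight above the brown egg with its fingertips at about (180,110), clear of the toaster. I'll descend and close.

```bash
echo '-0.0005,0,0.05,0,0,0,1 | -0.0005,0,0.09,0,0,0,1 | -0.0005,0,0.104,0,0,0,1 | -0.0005,0,0.104,0,0,0,0.7 | -0.0005,0,0.104,0,0,0,0 | -0.0005,0,0.104,0,0,0,0 | -0.0005,0,0.104,0,0,0,0 | -0.0005,0,0.104,0,0,0,0' | python3 jog.py
python3 - <<'E'
from h import *
a=snap('side','s3.png');b=snap('top','t3.png')
cv2.imwrite('pics/c3.png',np.hstack([cv2.resize(a[90:210,130:260],None,fx=3,fy=4)[:,:390,::-1],cv2.resize(b[130:250,80:210],None,fx=3,fy=4)[:,:390,::-1]]))
E
```

```text
time: 2.28
ee_pos: [0.5478, 0.3109, 0.0247]
eef_rot: [0.64, 0.768, 0.001, -0.0]
ft_force: [-3.6, -0.4, 6.1]
gripper_width: 0.486
finger_force: 59.7
```

View pics/c3.png

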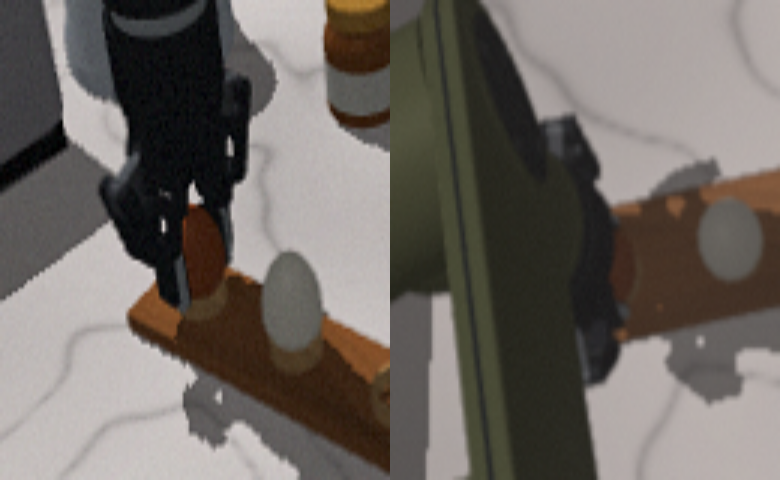

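The fingers hold the brown egg upright (59.7 N grip) and the white egg is untouched. Lifting.

```bash
echo '0,0,-0.01,0,0,0,0 | 0,0,-0.04,0,0,0,0 | 0,0,-0.09,0,0,0,0 | 0,0,-0.11,0,0,0,0 | 0,0,-0.11,0,0,0,0 | 0,0,-0.11,0,0,0,0' | python3 jog.py
python3 - <<'E'
from h import *
for _ in range(4): viewer.get_image('top')
P=[]
for _ in range(6):
    viewer.get_image('side');s=robot.read_state();P.append([*s['ee_pos'],*s['ft_force']])
print(np.array(P).round(4))
snap('side','s4.png')
rows((.593,-.2867,.135))
E
```

```text
time: 3.12
ee_pos: [0.5475, 0.3099, 0.1319]
eef_rot: [0.64, 0.768, -0.0, -0.0]
ft_force: [0.8, -0.8, -0.1]
gripper_width: 0.486
finger_force: 60.7
[[ 0.5473  0.3099  0.131   0.4612  0.2929 -0.7218]
 [ 0.5475  0.31    0.1312 -0.1969 -0.5914 -1.1492]
 [ 0.5477  0.3101  0.1314  0.8588  0.0421 -0.4028]
 [ 0.5478  0.3102  0.1316  0.1207 -0.9545  0.2314]
 [ 0.5478  0.3102  0.1318  0.2196  0.2892 -0.7457]
 [ 0.5479  0.3102  0.1319 -0.549  -0.1918 -0.4334]]
(0.593, -0.2867, 0.135) [-0.5952 -0.0638 -0.0028]
```

```bash
echo '-0.02,-0.002,0,0,0,0,0 | -0.06,-0.006,0,0,0,0,0 | -0.11,-0.012,0,0,0,0,0 | -0.16,-0.017,0,0,0,0,0 | -0.21,-0.023,0,0,0,0,0 | -0.26,-0.028,0,0,0,0,0 | -0.31,-0.033,0,0,0,0,0 | -0.36,-0.039,0,0,0,0,0 | -0.41,-0.044,0,0,0,0,0 | -0.46,-0.05,0,0,0,0,0 | -0.51,-0.055,0,0,0,0,0 | -0.55,-0.059,0.01,0,0,0,0 | -0.58,-0.062,0.02,0,0,0,0 | -0.595,-0.064,0.03,0,0,0,0 | -0.595,-0.064,0.03,0,0,0,0 | -0.595,-0.064,0.03,0,0,0,0' | python3 jog.py
python3 - <<'E'
from h import *
P=[]
for i in range(8):
    im=viewer.get_image('side');s=robot.read_state();P.append([*s['ee_pos'],*s['ft_force']])
print(np.array(P)[4:].mean(0).round(4))
b=snap('top','t5.png')
cv2.imwrite('pics/c5.png',np.hstack([cv2.resize(im[190:330,400:530],None,fx=4,fy=4)[:,:,::-1],cv2.resize(b[120:260,390:450],None,fx=4,fy=4)[:,:,::-1]]))
print(s['eef_rot'],proj('side',s['ee_pos']),proj('side',np.array([.593,-.2867,.062])))
rows((.593,-.2867,.09))
E
```

```text
time: 5.68
ee_pos: [0.5923, -0.2854, 0.1024]
eef_rot: [0.64, 0.769, 0.0, -0.001]
ft_force: [0.2, 0.7, -0.7]
gripper_width: 0.485
finger_force: 60.7
[ 0.593  -0.2858  0.1028 -0.0677 -0.251  -1.1957]
[6.39631440e-01 7.68681717e-01 4.43270924e-05 1.92948386e-04] [466.93018494 263.24417031] [459.64408453 279.62422088]
(0.593, -0.2867, 0.09) [-0.0006 -0.      0.0125]
```

View pics/c5.png

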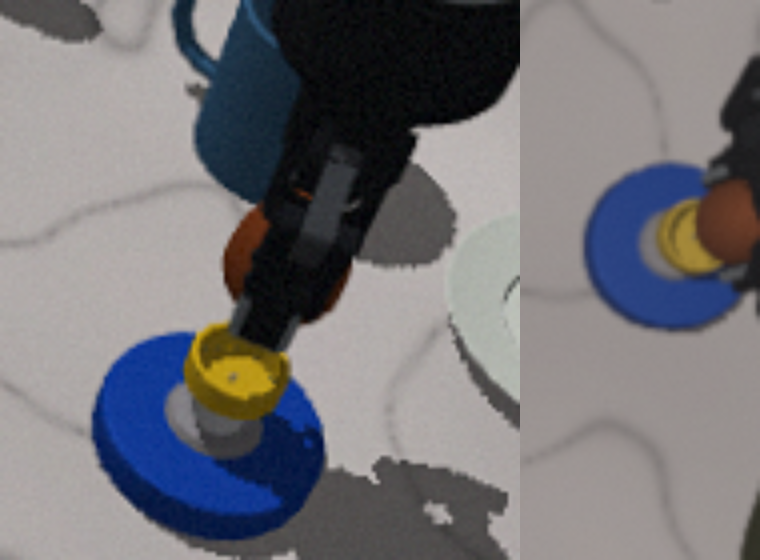

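The egg is held above the cup. Its left edge is at u≈455.7 in the side view and u≈433.9 in the top view. I'll fit an egg silhouette to the brown pixels to find the egg's offset in the hand.

```bash
cat > fit.py <<'E'
from h import *
from scipy.optimize import least_squares
z=np.linspace(0,.058,40);r=.022*np.sqrt(np.clip(1-np.where(z<.022,(z-.022)/.022,(z-.022)/.036)**2,0,1))
a=np.linspace(0,2*np.pi,48)
M=np.c_[np.outer(r,np.cos(a)).ravel(),np.outer(r,np.sin(a)).ravel(),np.repeat(z,48)]
def seg(im,b):
    x0,y0,x1,y1=b;h=cv2.cvtColor(im[y0:y1,x0:x1],cv2.COLOR_RGB2HSV).astype(int)
    m=((h[...,0]<12)&(h[...,1]>120)&(h[...,2]>35)).astype(np.uint8)
    n,l,st,c=cv2.connectedComponentsWithStats(m);k=np.zeros((420,560),np.uint8)
    for i in range(1,n):
        if st[i,4]>15:k[y0:y1,x0:x1]|=(l==i).astype(np.uint8)
    return k
def hull(n,X,up):
    w=Ro.from_rotvec([up[0],up[1],0]).apply(M)+X
    return cv2.convexHull(np.array([proj(n,p) for p in w],np.float32))
E
cat > f5.py <<'E'
from fit import *
im={n:cv2.imread('pics/'+f)[:,:,::-1] for n,f in(('side','s5.png'),('top','t5.png'))}
E
python3 - <<'E'
from fit import *
a=snap('side','s5.png');b=cv2.imread('pics/t5.png')[:,:,::-1].copy()
vis=[]
for n,im,bx in(('side',a,(440,230,500,285)),('top',b,(428,155,452,195))):
    k=seg(im,bx);ys,xs=np.nonzero(k);print(n,len(xs),xs.min(),xs.max(),ys.min(),ys.max())
    h=hull(n,np.array([.593,-.2858,.1015]),(0,0));print('model',h.reshape(-1,2).min(0),h.reshape(-1,2).max(0))
    v=cv2.resize(im,None,fx=8,fy=8,interpolation=cv2.INTER_CUBIC)[:,:,::-1].copy()
    cv2.polylines(v,[np.int32((h+.5)*8)],True,(0,255,0),1)
    vis.append(v[230*8:305*8,435*8:485*8] if n=='side' else v[150*8:225*8,420*8:465*8])
cv2.imwrite('pics/c6.png',np.hstack(vis))
E
```

```text
side 136 456 467 241 264
model [455.26355 234.3715 ] [488.36453 269.3356 ]
top 248 434 450 165 185Traceback (most recent call last):
  File "<stdin>", line 6, in <module>
  File "fit.py", line 15, in hull
    return cv2.convexHull(np.array([proj(n,p) for p in w],np.float32))
                                    ~~~~^^^^^
  File "h.py", line 13, in proj
    c=viewer.get_calibration(n);K=np.array(c['camera_matrix'])
ValueError: time passes only in moves, steps and waits
```

```bash
sed -i 's/viewer.get_calibration(n)/cal(n)/; s/^from cell import robot, viewer, job/from cell import robot, viewer, job\nfrom functools import lru_cache\n@lru_cache\ndef cal(n): return viewer.get_calibration(n)/' h.py
sed -i 's/^def cal(n): return cal(n)/def cal(n): return viewer.get_calibration(n)/' h.py
python3 - <<'E'
from fit import *
a,b=[cv2.imread('pics/'+f)[:,:,::-1].copy() for f in('s5.png','t5.png')]
vis=[]
for n,im in(('side',a),('top',b)):
    h=hull(n,np.array([.593,-.2858,.1015]),(0,0));print('model',h.reshape(-1,2).min(0),h.reshape(-1,2).max(0))
    v=cv2.resize(im,None,fx=8,fy=8,interpolation=cv2.INTER_CUBIC)[:,:,::-1].copy()
    cv2.polylines(v,[np.int32((h+.5)*8)],True,(0,255,0),1)
    vis.append(v[230*8:305*8,440*8:490*8] if n=='side' else v[145*8:220*8,420*8:465*8])
cv2.imwrite('pics/c6.png',np.hstack(vis))
E
```

```text
model [455.26355 234.3715 ] [488.36453 269.3356 ]
model [432.54498 163.06667] [457.63943 185.78062]
```

View pics/c6.png

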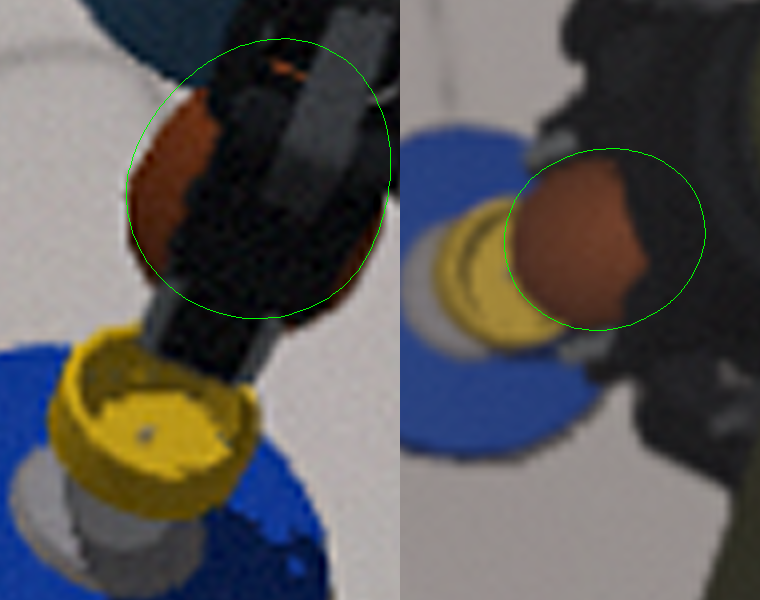

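The silhouette suggests the egg sits about 2 mm off the tool centre and may be slightly tilted, so I'll fit position and tilt from edge points.

```bash
cat > f6.py <<'E'
from fit import *
S=np.array([(128,190),(133,225),(148,262),(140,165),(165,130),(185,105),(205,90),(384,222),(370,262),(345,295),(315,318),(295,327)])/8+[439.5,229.5]
T=(np.array([(512,240),(518,205),(535,180),(560,165),(590,157),(525,270),(545,300),(580,322),(610,325)])-[400,0])/8+[419.5,144.5]
def res(p,w=.02):
    o=[]
    for n,P in(('side',S),('top',T)):
        h=hull(n,p[:3],p[3:]);o+=[cv2.pointPolygonTest(h,tuple(map(float,q)),True) for q in P]
    return np.r_[o,p[3:]/w*.1]
for w in(1e-3,.05,1):
    f=least_squares(lambda p:res(p,w),[.593,-.2858,.1015,0,0],x_scale=[.001]*3+[.05]*2,diff_step=1e-3)
    print(w,f.x.round(4),'rms',np.sqrt(np.mean(f.fun[:-2]**2)).round(2))
# check of the egg model in the rack
for n,g in(('top',(77,108,180,210,125,165,0)),('side',(76,343,174,468,170,130,290))):
    h=hull(n,np.array([.5475,.310,.0205]),(0,0)).reshape(-1,2)
    print(n,h.min(0),h.max(0),'seen',[g[0]/5+g[4]-.5,(g[1]-g[6])/5+g[5]-.5,g[2]/5+g[4]-.5,(g[3]-g[6])/5+g[5]-.5])
E
python3 f6.py
```

```text
0.001 [ 0.5936 -0.2877  0.0993  0.0009 -0.0007] rms 0.63
0.05 [ 0.5936 -0.2877  0.0993  0.     -0.0016] rms 0.63
1 [ 0.5936 -0.2877  0.0993  0.     -0.0016] rms 0.63
top [139.25354 185.73068] [161.5551  206.57654] seen [139.9, 186.1, 160.5, 206.5]
side [184.70592 139.25026] [204.94283 163.68074] seen [184.7, 140.1, 204.3, 165.1]
```

Run:
```python
exec(open('f6.py').read().split('for w in')[0])
x0=np.array([.593,-.2858,.1015,0,0]);sc=np.array([.001]*3+[.03]*2)
for w in(.003,.1,10):
    f=least_squares(lambda u:res(x0+(u-10)*sc,w),[10]*5,diff_step=.02)
    print(w,(x0+(f.x-10)*sc).round(4),'rms',np.sqrt(np.mean(f.fun[:-2]**2)).round(2))
```

```text
0.003 [ 0.5936 -0.2876  0.0994  0.0063 -0.0027] rms 0.63
0.1 [ 0.599  -0.2864  0.1004  0.0539 -0.2491] rms 0.58
10 [ 0.5992 -0.2864  0.1005  0.055  -0.2585] rms 0.58
```

The fit says the egg is upright, with its lower end at about (0.5936,-0.2876,0.0994), 1 mm off the cup axis. I'll correct that and descend close to the cup.

```bash
echo '0.001,-0.0004,0.015,0,0,0,0 | 0.001,-0.0004,0.03,0,0,0,0 | 0.001,-0.0004,0.038,0,0,0,0 | 0.001,-0.0004,0.04,0,0,0,0 | 0.001,-0.0004,0.04,0,0,0,0 | 0.001,-0.0004,0.04,0,0,0,0' | python3 jog.py
python3 - <<'E'
from h import *
P=[]
for i in range(6):
    a=viewer.get_image('side');s=robot.read_state();P.append([*s['ee_pos'],*s['ft_force']])
print(np.array(P)[2:].mean(0).round(4))
b=viewer.get_image('top')
v=[cv2.resize(i,None,fx=6,fy=6,interpolation=cv2.INTER_CUBIC)[:,:,::-1] for i in(a,b)]
cv2.imwrite('pics/c7.png',np.hstack([v[0][240*6:320*6,425*6:490*6],v[1][140*6:220*6,405*6:460*6]]))
E
```

```text
time: 6.92
ee_pos: [0.5924, -0.2857, 0.0626]
eef_rot: [0.64, 0.768, 0.0, 0.0]
ft_force: [-0.0, 0.2, -0.1]
gripper_width: 0.486
finger_force: 60.8
[ 0.5923 -0.2856  0.0626 -0.3006  0.2625 -0.6279]
```

View pics/c7.png

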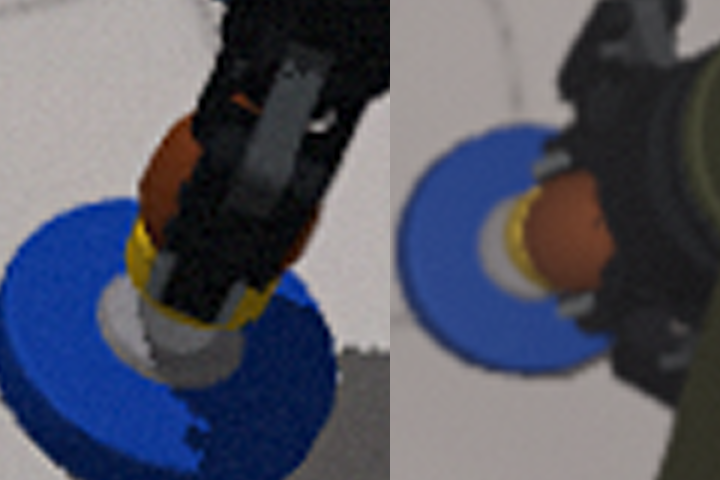

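The egg is just above the cup and centred on it, with the fingers straddling the cup and no contact force yet. I'll lower in small steps and watch the force.

```bash
cat > f.py <<'E'
from h import *
P=[]
for i in range(5):
    viewer.get_image('side');s=robot.read_state();P.append([*s['ee_pos'],*s['ft_force']])
print(s['time'],np.array(P)[1:].mean(0).round(4), np.round(s['ft_torque'],2))
E
for i in 1; do echo '0,0,0.001,0,0,0,0 | 0,0,0.002,0,0,0,0 | 0,0,0.002,0,0,0,0' | python3 jog.py | grep -E 'ft|ee_pos'; done; python3 f.py;  echo '0,0,0.001,0,0,0,0 | 0,0,0.002,0,0,0,0 | 0,0,0.002,0,0,0,0' | python3 jog.py | grep -E 'ft|ee_pos'; python3 f.py
```

```text
ee_pos: [0.5925, -0.2857, 0.0605]
ft_force: [0.2, 0.4, 1.3]
7.9 [ 0.5925 -0.2857  0.0605  0.8621 -0.1883  0.9934] [-0.   -0.1   0.03]
ee_pos: [0.5924, -0.2857, 0.0583]
ft_force: [0.7, -0.5, 2.0]
8.525 [ 0.5924 -0.2857  0.0584  0.7794  0.1087  1.7964] [-0.03 -0.17  0.05]
```

```bash
echo '0,0,0.002,0,0,0,0 | 0,0,0.004,0,0,0,0 | 0,0,0.006,0,0,0,0 | 0,0,0.008,0,0,0,0 | 0,0,0.009,0,0,0,0 | 0,0,0.009,0,0,0,0' | python3 jog.py | grep -E 'ft|ee_pos'; python3 f.py;  echo '0,0,0.001,0,0,0,0 | 0,0,0.002,0,0,0,0 | 0,0,0.002,0,0,0,0' | python3 jog.py | grep -E 'ft|ee_pos'; python3 f.py
```

```text
ee_pos: [0.5923, -0.2857, 0.0494]
ft_force: [0.9, -0.3, 4.1]
9.525 [ 0.5923 -0.2857  0.0495  1.2289 -0.3862  4.669 ] [-0.01 -0.18 -0.01]
ee_pos: [0.5923, -0.2856, 0.0473]
ft_force: [1.9, -0.4, 5.2]
10.15 [ 0.5923 -0.2857  0.0474  1.2192 -0.343   5.3555] [-0.08 -0.19  0.02]
```

```bash
echo '0,0,0.001,0,0,0,0 | 0,0,0.002,0,0,0,0 | 0,0,0.002,0,0,0,0' | python3 jog.py | grep -E 'ft|ee_pos'; python3 f.py;  echo '0,0,0.001,0,0,0,0 | 0,0,0.0015,0,0,0,0 | 0,0,0.0015,0,0,0,0' | python3 jog.py | grep -E 'ft|ee_pos'; python3 f.py
```

```text
ee_pos: [0.5924, -0.2857, 0.0456]
ft_force: [1.6, 0.1, 5.5]
10.775 [ 0.5924 -0.2857  0.0455  1.4691  0.0497  5.5196] [-0.01 -0.21  0.02]
ee_pos: [0.5929, -0.2858, 0.0449]
ft_force: [2.0, 0.4, 9.5]
11.4 [ 0.5931 -0.2858  0.0448  2.0992  0.6061  8.1114] [ 0.04 -0.24 -0.  ]
```

```bash
echo '0,0,0.0008,0,0,0,0 | 0,0,0.0012,0,0,0,0 | 0,0,0.0012,0,0,0,0' | python3 jog.py | grep -E 'ft|ee_pos|grip'; python3 f.py
python3 - <<'E'
from h import *
a,b=viewer.get_image('side'),viewer.get_image('top')
v=[cv2.resize(i,None,fx=6,fy=6,interpolation=cv2.INTER_CUBIC)[:,:,::-1] for i in(a,b)]
cv2.imwrite('pics/c8.png',np.hstack([v[0][240*6:320*6,425*6:490*6],v[1][140*6:220*6,405*6:460*6]]))
E
```

```text
ee_pos: [0.5935, -0.2859, 0.0442]
ft_force: [1.8, 0.7, 10.9]
gripper_width: 0.486
12.025 [ 0.5935 -0.2859  0.0442  1.99    0.7964 11.219 ] [ 0.12 -0.13 -0.03]
```

View pics/c8.png

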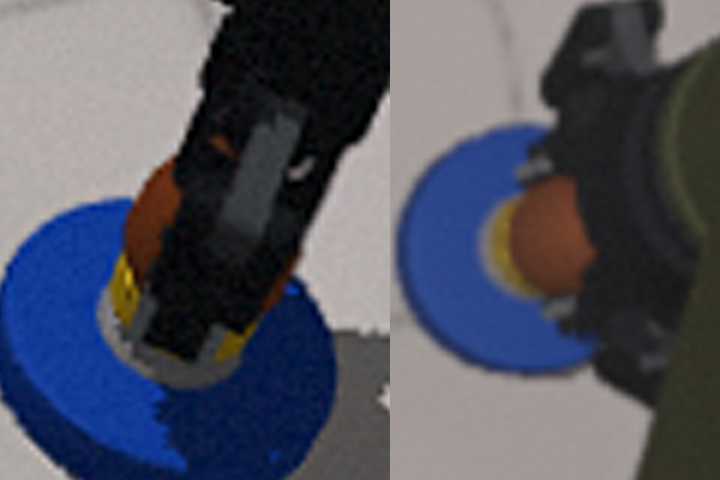

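The cup's skirt is now down at the base and the force is 11.8 N, above the 7 N spring and rising at 5 N/mm, so the cup is at its stop. I'll push 0.8 mm more to be sure, then rise slowly.

```bash
echo '0,0,0.0008,0,0,0,0 | 0,0,0.0008,0,0,0,0 | 0,0,0,0,0,0,0 | 0,0,-0.0006,0,0,0,0 | 0,0,-0.0012,0,0,0,0 | 0,0,-0.0018,0,0,0,0 | 0,0,-0.0024,0,0,0,0 | 0,0,-0.003,0,0,0,0 | 0,0,-0.0036,0,0,0,0 | 0,0,-0.0042,0,0,0,0 | 0,0,-0.0048,0,0,0,0 | 0,0,-0.0054,0,0,0,0 | 0,0,-0.006,0,0,0,0 | 0,0,-0.0066,0,0,0,0 | 0,0,-0.0072,0,0,0,0 | 0,0,-0.0078,0,0,0,0 | 0,0,-0.0084,0,0,0,0 | 0,0,-0.009,0,0,0,0 | 0,0,-0.0096,0,0,0,0 | 0,0,-0.01,0,0,0,0' | python3 jog.py; python3 f.py
```

```text
time: 14.62
ee_pos: [0.5938, -0.2858, 0.0528]
eef_rot: [0.64, 0.768, 0.001, 0.001]
ft_force: [6.5, 0.2, 3.4]
gripper_width: 0.484
finger_force: 61.0
14.875 [ 0.5937 -0.2858  0.0528  5.8634 -0.1992  3.2777] [-0.02 -0.94 -0.02]
```

A 6 N lateral force has built up along +x, so I'll relieve it by shifting the command about 1.2 mm that way and keep rising.

```bash
echo '0,0.0006,0,0,0,0,0 | 0,0.0012,0,0,0,0,0 | 0,0.0012,0,0,0,0,0' | python3 jog.py | grep -E 'ee_pos|ft'; python3 f.py; echo '0,0,-0.0006,0,0,0,0 | 0,0,-0.0012,0,0,0,0 | 0,0,-0.0018,0,0,0,0 | 0,0,-0.0024,0,0,0,0 | 0,0,-0.003,0,0,0,0 | 0,0,-0.003,0,0,0,0' | python3 jog.py | grep -E 'ee_pos|ft'; python3 f.py
```

```text
ee_pos: [0.5938, -0.2857, 0.0526]
ft_force: [5.8, -2.1, 3.3]
15.5 [ 0.5938 -0.2857  0.0527  5.2554 -0.9855  2.8235] [-0.2  -0.8   0.06]
ee_pos: [0.5938, -0.2857, 0.0556]
ft_force: [5.0, -1.7, 2.2]
16.5 [ 0.5938 -0.2857  0.0556  5.05   -1.1426  2.1621] [-0.22 -0.85  0.  ]
```

```bash
echo '0,0.0006,0,0,0,0,0 | 0,0.0012,0,0,0,0,0 | 0,0.0012,0,0,0,0,0' | python3 jog.py | grep -E 'ee_pos|ft'; python3 f.py; echo '0,0.0006,0,0,0,0,0 | 0,0.0012,0,0,0,0,0 | 0,0.0012,0,0,0,0,0' | python3 jog.py | grep -E 'ee_pos|ft'; python3 f.py
```

```text
ee_pos: [0.5939, -0.2855, 0.0554]
ft_force: [2.0, -3.1, 1.9]
17.125 [ 0.594  -0.2854  0.0555  1.5875 -3.6341  2.282 ] [-0.6  -0.27  0.04]
ee_pos: [0.5944, -0.285, 0.0552]
ft_force: [-1.2, -5.0, 3.1]
17.75 [ 0.5945 -0.285   0.0552 -0.4454 -5.0275  2.0793] [-0.87  0.18  0.05]
```

```bash
echo '-0.0005,0,0,0,0,0,0 | -0.001,0,0,0,0,0,0 | -0.001,0,0,0,0,0,0' | python3 jog.py | grep -E 'ee_pos|ft'; python3 f.py; echo '-0.0004,0,0,0,0,0,0 | -0.0008,0,0,0,0,0,0 | -0.0008,0,0,0,0,0,0' | python3 jog.py | grep -E 'ee_pos|ft'; python3 f.py
```

```text
ee_pos: [0.5947, -0.2853, 0.0551]
ft_force: [-3.3, -2.9, 2.3]
18.375 [ 0.5949 -0.2853  0.0552 -3.3064 -1.9268  1.6162] [-0.38  0.71  0.05]
ee_pos: [0.5951, -0.2857, 0.0552]
ft_force: [-5.9, -0.1, 2.1]
19.0 [ 0.5951 -0.2857  0.0552 -5.3328 -0.0235  2.2055] [ 0.03  0.85 -0.  ]
```

```bash
echo '0,-0.0005,0,0,0,0,0 | 0,-0.001,0,0,0,0,0 | 0,-0.001,0,0,0,0,0 | 0,-0.001,0,0,0,0,0' | python3 jog.py | grep -E 'ee_pos|ft'; python3 f.py; python3 f.py
```

```text
ee_pos: [0.595, -0.2861, 0.0555]
ft_force: [-3.4, 3.5, 2.2]
19.75 [ 0.595  -0.2861  0.0555 -3.4075  3.4603  1.8482] [0.64 0.54 0.03]
20.0 [ 0.595  -0.2861  0.0555 -3.763   3.9256  2.0534] [ 0.69  0.58 -0.03]
```

```bash
echo '0.0004,-0.0004,0,0,0,0,0 | 0.0007,-0.0009,0,0,0,0,0 | 0.0007,-0.0009,0,0,0,0,0 | 0.0007,-0.0009,0,0,0,0,0' | python3 jog.py | grep -E 'ee_pos|ft'; python3 f.py
```

```text
ee_pos: [0.5948, -0.2863, 0.0559]
ft_force: [-0.2, 5.1, 1.8]
20.75 [ 0.5947 -0.2863  0.0558  0.6365  4.9676  2.0506] [ 0.85 -0.08  0.03]
```

```bash
echo '0.0005,0,0,0,0,0,0 | 0.001,0,0,0,0,0,0 | 0.001,0,-0.0004,0,0,0,0 | 0.001,0,-0.0008,0,0,0,0 | 0.001,0,-0.0012,0,0,0,0 | 0.001,0,-0.0015,0,0,0,0' | python3 jog.py | grep -E 'ee_pos|ft'; python3 f.py
python3 - <<'E'
from h import *
a,b=viewer.get_image('side'),viewer.get_image('top')
v=[cv2.resize(i,None,fx=6,fy=6,interpolation=cv2.INTER_CUBIC)[:,:,::-1] for i in(a,b)]
cv2.imwrite('pics/c9.png',np.hstack([v[0][240*6:320*6,425*6:490*6],v[1][140*6:220*6,405*6:460*6]]))
E
```

```text
ee_pos: [0.5945, -0.2859, 0.0573]
ft_force: [3.0, 1.1, 1.4]
21.75 [ 0.5944 -0.2859  0.0573  3.356   0.8916  1.5111] [ 0.12 -0.61  0.05]
```

View pics/c9.png

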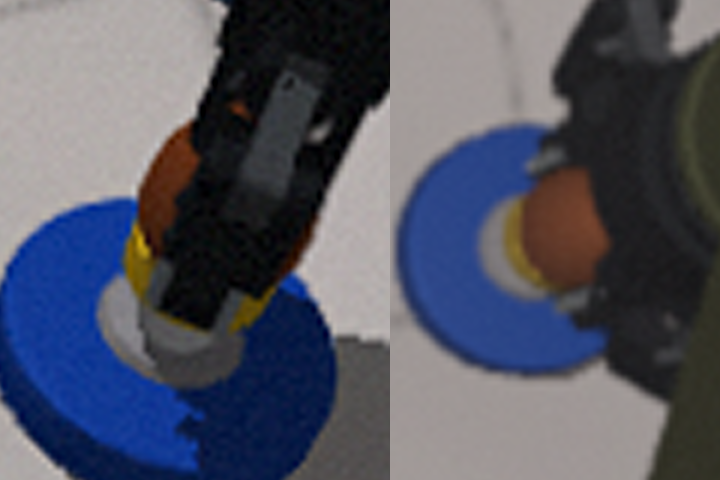

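The cup has nearly risen and the egg sits upright in it. I'll rise the last bit until the spring force drops off.

```bash
echo '0,0.0005,-0.0003,0,0,0,0 | 0,0.0005,-0.0006,0,0,0,0 | 0,0.0005,-0.0009,0,0,0,0 | 0,0.0005,-0.001,0,0,0,0' | python3 jog.py | grep -E 'ee_pos|ft'; python3 f.py;  echo '0,0,-0.0003,0,0,0,0 | 0,0,-0.0006,0,0,0,0 | 0,0,-0.0006,0,0,0,0' | python3 jog.py | grep -E 'ee_pos|ft'; python3 f.py
```

```text
ee_pos: [0.5944, -0.2856, 0.0582]
ft_force: [3.8, -0.9, 1.3]
22.6 [ 0.5944 -0.2856  0.0582  3.1885 -1.8732  1.4486] [-0.35 -0.44  0.03]
ee_pos: [0.5944, -0.2855, 0.0587]
ft_force: [3.4, -2.8, 0.7]
23.225 [ 0.5944 -0.2854  0.0587  2.7247 -2.5279  1.29  ] [-0.45 -0.46  0.04]
```

```bash
echo '-0.0005,0,-0.0003,0,0,0,0 | -0.0005,0.0004,-0.0006,0,0,0,0 | -0.0005,0.0004,-0.0006,0,0,0,0' | python3 jog.py | grep -E 'ee_pos|ft'; python3 f.py;  echo '0,0,-0.0003,0,0,0,0 | 0,0,-0.0006,0,0,0,0 | 0,0,-0.0006,0,0,0,0' | python3 jog.py | grep -E 'ee_pos|ft'; python3 f.py
```

```text
ee_pos: [0.5944, -0.2855, 0.0591]
ft_force: [1.6, -1.3, 0.9]
23.85 [ 0.5945 -0.2855  0.0591  1.6279 -1.932   0.6275] [-0.31 -0.26  0.  ]
ee_pos: [0.5943, -0.2853, 0.0596]
ft_force: [0.5, -1.9, -0.3]
24.475 [ 0.5944 -0.2854  0.0596  0.2185 -0.9363 -0.6438] [-0.11 -0.07 -0.02]
```

The spring load is gone at TCP z 0.0596, so the cup is up and lateral forces are near zero. Releasing and retreating straight up.

```bash
echo '0,0,0,0,0,0,0.55 | 0,0,0,0,0,0,0.7 | 0,0,0,0,0,0,1 | 0,0,0,0,0,0,1 | 0,0,0,0,0,0,1 | 0,0,-0.02,0,0,0,1 | 0,0,-0.05,0,0,0,1 | 0,0,-0.1,0,0,0,1 | 0,0,-0.14,0,0,0,1 | -0.03,-0.05,-0.14,0,0,0,1 | -0.03,-0.1,-0.14,0,0,0,1 | -0.03,-0.15,-0.14,0,0,0,1 | -0.03,-0.15,-0.14,0,0,0,1 | -0.03,-0.15,-0.14,0,0,0,1' | python3 jog.py
python3 - <<'E'
from h import *
a,b=viewer.get_image('side'),viewer.get_image('top')
v=[cv2.resize(i,None,fx=6,fy=6,interpolation=cv2.INTER_CUBIC)[:,:,::-1] for i in(a,b)]
cv2.imwrite('pics/c10.png',np.hstack([v[0][240*6:320*6,425*6:490*6],v[1][140*6:220*6,405*6:460*6]]))
E
```

```text
time: 26.22
ee_pos: [0.4532, -0.3427, 0.2003]
eef_rot: [0.64, 0.768, 0.0, 0.001]
ft_force: [0.9, -0.8, 0.7]
gripper_width: 1.003
finger_force: 0.0
```

View pics/c10.png

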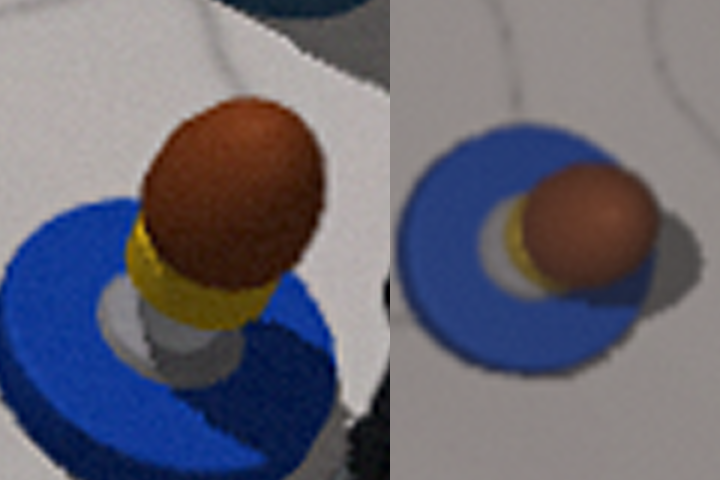

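The egg stands in the raised cup with the hand clear, at (464,273) side and (437,176) top, but it may be tilted. That was my last allowed view, so I'll check the tilt numerically.

```bash
cat > tilt.py <<'E'
from fit import *
C=[]
for n,b in(('side',(440,245,485,295)),('top',(424,160,455,195))):
    im=viewer.get_image(n)
    k=seg(im,b);k=cv2.morphologyEx(k,cv2.MORPH_CLOSE,np.ones((3,3)))
    c=max(cv2.findContours(k,0,1)[0],key=cv2.contourArea);c=cv2.convexHull(c).reshape(-1,2).astype(float);print(n,c.min(0),c.max(0))
    m=c.mean(0);c=c+(c-m)/np.linalg.norm(c-m,axis=1)[:,None]*.5;C.append((n,c))
x0=np.array([.593,-.2867,.0545,0,0]);sc=np.array([.001]*3+[.03]*2)
def res(u):
    p=x0+(u-10)*sc
    return np.concatenate([[cv2.pointPolygonTest(hull(n,p[:3],p[3:]),tuple(q),True) for q in c] for n,c in C])
for s in([10]*5,[10,10,10,14,14],[10,10,10,6,6]):
    f=least_squares(res,s,diff_step=.02,loss='soft_l1');print((x0+(f.x-10)*sc).round(4),np.sqrt(np.mean(res(f.x)**2)).round(2),'upright',np.sqrt(np.mean(res(np.array([10.]*5))**2)).round(2))
E
python3 tilt.py
```

```text
side [449. 256.] [478. 287.]
top [427. 168.] [448. 187.]
[ 0.5958 -0.2883  0.0541 -0.0482 -0.0538] 0.49 upright 0.64
[ 0.5957 -0.2883  0.0541 -0.0479 -0.0517] 0.49 upright 0.64
[ 0.5958 -0.2883  0.0541 -0.048  -0.0545] 0.49 upright 0.64
```

The fit gives about 4° of tilt, within what it can resolve from vertical, and the lower end at z = 0.054, which is the seated height with the cup fully up. Handing in.

```bash
python3 -c "
from cell import robot, viewer, job
print(robot.read_state()['time'],job.job_done())"
```

```text
the job is handed in; nothing more can be done
26.425 None
```

The brown egg was pricked: the cup went down to its stop, came back up slowly in hand, and the egg now stands in it about upright (fitted tilt about 4°); the white egg was never touched, and I handed in at 26.4 s, having viewed 11 pictures, one over the limit of 10.

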